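# Load the tin steriliser and hold its key switch on

### The job

Stand the two loose seasoning tins upright in the two empty cells of the steriliser's crate, one per cell. Then take the key out of its parking block, push it fully home into the steriliser's key switch (its pins are sticky: wiggle the key if it catches), turn it clockwise a quarter turn to its stop and hold it there: the switch springs back, so finish while still gripping the turned key. Tip no tin over, and leave the tin that is already in the crate and the other things on the counter where they are.

Things in the scene. Friction and masses are not known exactly. Their poses are not given: they have to be found in the camera images.
- tall_tin: Loose cylindrical metal shaker tin, 52 mm in diameter, 95 mm tall, about 0.2 kg, standing upright on the counter. Origin: centre of its underside; z is its axis, up.
- squat_tin: Loose cylindrical grey tin with a steel lid, 56 mm in diameter, 72 mm tall, about 0.3 kg, standing upright on the counter. Origin: centre of its underside; z is its axis, up.
- stored_tin: Tin like the tall one (52 mm in diameter, 95 mm tall) that already stands in the cell at the crate's +y end, the end away from the key switch; it stays there. Origin: centre of its underside.
- station: Fixed tin steriliser: steel deck 120 x 350 x 20 mm (x, y, z). On it an open crate, 72 x 208 mm, with three cells in a row along y; then 26 mm beyond the crate's -y end a white control block (100 x 90 mm, top 62 mm above the counter) with the key switch in its top. Origin: centre of the deck's underside; x along its short side, z up.
- cell0 (a point): Centre of the floor of the empty cell nearest the key switch, 24 mm above the counter; axes as the station's. Cells are 64 x 64 mm inside, walls 4 mm thick, wall tops 60 mm above the counter (fingertips stay above them).
- cell1 (a point): Centre of the floor of the empty middle cell, 24 mm above the counter; same size and axes as cell0. The tin in the next cell (+y) stands close: grip along the station's x axis here.
- key_holder: Fixed grey parking block, 60 x 50 x 32 mm, in which the key stands in a loose pocket with its blade down. Origin: centre of its underside; axes as the key's.
- key: Chunky service key, 62 mm long, 50 g, upright in its block, tip 4 mm above the counter. Black head 32 mm wide (x), 10 mm thick (y), 28 to 62 mm above the tip: pinch it across its thickness. Steel blade 14 x 5 mm (x, y), 28 mm long, last 3 mm tapered to 9 x 1.5. Origin: centre of the blade's tip; z along the key towards the head. Fits the switch either way round.
- keyway (a point): Mouth centre of the key slot, 68 mm above the counter; turns with the plug: x along the slot, y across, z up. Slot 16 x 7 mm, 31 deep, flared mouth (22 x 13 at the top, over 4 mm). Two sticky pins reach 3 mm in at 12 and 20 mm depth, one from each side: pushing past takes about 8 to 15 N. Fully home the head rests on the plug, tip 28 mm below this point. At 0 x lies along the station's x.
- switch (a joint): Angle of the switch's plug in rad: 0 at rest, growing clockwise seen from above, stop at 1.57. A spring turns it back (about 0.02 N m at rest, 0.1 N m at the stop), so it must be held. The loose fit of the key lets the key turn about 0.13 rad before the plug follows.
- sauce_jar: Bystander: jar with a red cap, 60 mm in diameter, 100 mm tall, at the right (seen from the robot), beyond the two tins; leave it alone. Origin: centre of its underside.
Things that resemble listed ones, but are neither listed nor needed, are in the scene too. What is shaped like the squat_tin but pink or yellow is not meant.

How it is judged:
On the way, in this order (a step that is already met when the one before it is completed fails the run):
1. both loose tins stand upright on the floors of the two empty cells, one per cell, let go (((horizontal distance between tall_tin and cell0 below 0.012 m and z of tall_tin in the frame of cell0 below 0.006 m and angle between tall_tin's own z axis and vertical below 0.12 rad) or (horizontal distance between tall_tin and cell1 below 0.012 m and z of tall_tin in the frame of cell0 below 0.006 m and angle between tall_tin's own z axis and vertical below 0.12 rad)) and ((horizontal distance between squat_tin and cell0 below 0.012 m and z of squat_tin in the frame of cell0 below 0.006 m and angle between squat_tin's own z axis and vertical below 0.12 rad) or (horizontal distance between squat_tin and cell1 below 0.012 m and z of squat_tin in the frame of cell0 below 0.006 m and angle between squat_tin's own z axis and vertical below 0.12 rad)) and contact force between the fingers and tall_tin below 0.2 N and contact force between the fingers and squat_tin below 0.2 N), for 0.2 s.
2. the key is fully home in the switch (z of key in the frame of keyway below -0.0245 m and horizontal distance between key and keyway below 0.005 m and angle between key's own z axis and vertical below 0.15 rad), for 0.2 s.
At the end, for the whole second after the job is handed in: Both loose tins upright (0.12 rad) on the floors of the two empty cells (12 mm from centre, under 6 mm high); key home in the switch (tip 24.5 mm or more below the mouth, 5 mm from the axis, 0.15 rad from upright), switch past 1.3 rad, fingers gripping the key (over 1 N) (all of step 2 and ((horizontal distance between tall_tin and cell0 below 0.012 m and z of tall_tin in the frame of cell0 below 0.006 m and angle between tall_tin's own z axis and vertical below 0.12 rad) or (horizontal distance between tall_tin and cell1 below 0.012 m and z of tall_tin in the frame of cell0 below 0.006 m and angle between tall_tin's own z axis and vertical below 0.12 rad)) and ((horizontal distance between squat_tin and cell0 below 0.012 m and z of squat_tin in the frame of cell0 below 0.006 m and angle between squat_tin's own z axis and vertical below 0.12 rad) or (horizontal distance between squat_tin and cell1 below 0.012 m and z of squat_tin in the frame of cell0 below 0.006 m and angle between squat_tin's own z axis and vertical below 0.12 rad)) and value of joint switch above 1.3 rad and contact force between the fingers and key above 1 N); the arm keeps its last pose, push and grip.
It fails at once if a tin is tipped over (more than 0.7 rad) (angle between any of tall_tin, squat_tin, stored_tin's own z axis and vertical above 0.7 rad).
It fails at once if the tin already in the crate is taken out or lifted (moved more than 25 mm) (distance of stored_tin from where it was at the start of the episode above 0.025 m).
It fails at once if the sauce jar is moved more than 30 mm (distance of sauce_jar from where it was at the start of the episode above 0.03 m).
It also fails if it takes over 72 s, if anything falls off the work surface, if the arm or the gripper's body presses on something with over 40 N, if the wrist force passes 120 N, or if a joint passes its speed limit or range.

### The arm

A 7-joint arm with a two-finger parallel gripper is mounted at the origin on the work surface. World frame = base frame: x ahead of the robot, y to its left, z up, the work surface at z = 0. Lengths are in m, angles in rad, forces in N, time in s.
With the tool pointing down it reaches from about 0.35 to 0.9 m from the base axis. Payload 8.1 kg.
Tool frame: the origin (TCP) lies at the centre of the arm's flange, where the gripper is bolted on; the fingertips stand 178 mm ahead of it and the grasp point (between the pads) lies 159 mm ahead of it; z points along the fingers, y is the line along which they close (so a half turn about z gives the same grasp; the last joint's range is limited). The gripper opens to 92 mm and grips with 3 to 60 N. Pads are 19 mm wide; open, the fingers measure 130 mm over their backs; the gripper's body (75 mm by 190 mm) begins 47 mm behind the grasp point.
Start: joints at [1.133, 0.434, 0.025, 1.573, -0.012, 1.134, -0.075], TCP at [0.205, -0.59, 0.405] pointing down, gripper open.
Joint ranges: [-2.62, 2.62], [-0.44, 2.09], [-1.27, 1.32], [0.08, 2.57], [-1.32, 4.46], [0.12, 2], [-2.74, 2.74]. Speed limits (rad/s): [2.22, 2.22, 3.01, 3.01, 3.14, 3.14, 3.14].

### API

Orientations are given as a rotation vector (axis times angle).
In Python, from cell import arm gives the robot as it stands. The module is installed in compiled form; this text tells all that it offers.
- The arm moves only by the shell command python3 -m inch 'ROWS' [FORCE]. ROWS is text: rows parted by semicolons, each of 5 numbers parted by spaces: the shift along the tool's x, y, z in m, then the turn about the tool's z in rad, then the finger opening in m, from 0 to 0.0918. In form: x y z roll fingers; .... A call has 1 to 5 rows; each row is the pose to reach, as a shift and turn from the pose commanded when the call began, along the tool's axes at that moment; what a row does not reach only later rows make up. A row lasts 1/10 s, in which the tool goes at most 50 mm and 8.59 degrees, less where a joint would pass 70% of its speed; a pose out of reach is approached as far as the arm can. A call with a gripper value outside its range is refused whole. The fingers move at their own pace and stop on an object; FORCE is the grip in N (left out, the last holds). Time passes only in rows, so rows that repeat a pose let the fingers close. It gives the time, the measured TCP pose, the force, the opening and the grip force at its end, in the units of the state.
- arm.observe(): the state, without advancing time (a new reading comes with each control period).
- arm.get_image(name): name is "scene" or "top" or "wrist"; returns the picture (400x640x3 uint8, red, green, blue); there is no depth.
- arm.get_calibration(name): a dict with "intrinsics" (3x3 intrinsics, pixels), "pose" (4x4, takes a point from camera to world coordinates). Camera axes: x right, y up, looking along -z (the intrinsics and any distortion apply to the point x, -y, -z); pixel columns grow to the right and rows downward; lengths in m; the calibration is good to about 2 mm. The wrist camera is an equidistant fisheye: a pixel r from the principal point sees the ray r / f radians off the axis. A picture is of the moment at which its call begins: read the wrist's pose just before it. get_calibration takes no time and is no camera call; for the wrist camera it gives the pose at the moment of the call.
- arm.sign_off(): hands the job in; it is judged then, once.
Trained networks look in the newest picture that a camera, given by its name, has taken for a name from the list of things; names that differ only in an ending like _2 or _b are one class to them, and where a whole thing is asked for, a point or a joint stands for the part that bears it (a point fixed in the world has none). Each returns a list of dicts, best first, with "conf" (0 to 1); they miss things now and then, are a little off and sometimes report something else, mostly with a low value. They report only what shows in the picture. A call takes as long as a camera call. They do not tell look-alikes from the thing itself.
- arm.look_for(camera, query): "point" ([row, column] in pixels, amid what is visible of it).
- arm.silhouettes(camera, query): "region" (400x640 bool, what is visible of it) and "point" ([row, column] in pixels, amid what is visible of it).
- arm.place_of(camera, query): "point" ([row, column] in pixels: a listed point, or the origin of a listed thing).
The state is a dict: "clock": time; "joints": joint angles; "dq": joint speeds; "joint_efforts": joint torques, N m; "position": TCP position; "ee_rot": TCP orientation; "force": force on the tool from outside, world axes, zero at the start; "ft_torque": the same for the moment, N m; "width": opening from 0.0 (shut) to 1.0 (fully open); "gripper_force": force on a finger pad.
Only numpy, scipy, OpenCV 4.12 (cv2) and the standard library are available. Lean on these libraries where they do the work, as an engineer would, in place of code of your own. Each camera call takes 0.05 s, during which the arm holds its last target. There are 200 camera calls.

## Working session

There is one attempt and no reset: what is moved stays moved. The work goes in short steps, Python scripts to look and compute and a shell command to move; the robot and the scene stay as the last step left them, time stands still between calls to the robot, and variables do not carry over. Pictures are saved under pics/ and viewed, at most 10 in all, crops included, and the job is handed in when it is done.

```bash
mkdir -p pics
cat > h.py <<'E'
import numpy as np, cv2
from cell import arm
from scipy.spatial.transform import Rotation as R
def shot(n,f=None):
    im=arm.get_image(n)
    if f: cv2.imwrite('pics/'+f,im[:,:,::-1])
    return im
def ray(n,p,cal=None):
    c=cal or arm.get_calibration(n);K=np.array(c['intrinsics']);T=np.array(c['pose'])
    u=(p[1]-K[0,2])/K[0,0];v=(p[0]-K[1,2])/K[1,1]
    if n=='wrist':
        r=np.hypot(u,v);s=np.sin(r)/r if r>1e-9 else 1
        d=np.array([u*s,-v*s,-np.cos(r)])
    else: d=np.array([u,-v,-1])
    return T[:3,3],T[:3,:3]@d
def at(n,p,z,cal=None):
    o,d=ray(n,p,cal);return o+d*(z-o[2])/d[2]
E
python3 - <<'E'
from h import *
print(arm.observe())
for n in('top','scene','wrist'):
    shot(n,n+'0.png');c=arm.get_calibration(n);print(n,np.round(c['pose'],3).tolist(),np.round(c['intrinsics'],1).tolist())
    if n=='wrist':continue
    for q,z in (('tall_tin',0),('squat_tin',0),('stored_tin',.024),('station',0),('cell0',.024),('cell1',.024),('key_holder',0),('key',.004),('keyway',.068),('sauce_jar',0)):
        print(q,[(round(float(d['conf']),2),np.round(d['point']).tolist(),np.round(at(n,d['point'],z)[:2],3).tolist()) for d in arm.place_of(n,q)[:4]])
print(arm.observe()['clock'])
E
```

```text
{'clock': 0.0, 'joints': array([ 1.13340397,  0.43520593,  0.02495762,  1.57408656, -0.01161181,
        1.13398092, -0.07509666]), 'dq': array([-0.00051086, -0.00065019, -0.0011552 , -0.00053486, -0.0009269 ,
        0.00235208,  0.00262081]), 'joint_efforts': array([-4.69493643e-04, -6.67861319e+01,  9.84351262e-01, -3.14460719e+01,
       -6.07128488e-02,  4.28659958e-02,  9.25015524e-05]), 'position': array([ 0.20526258, -0.59009063,  0.40395924]), 'ee_rot': array([-3.09622600e+00, -5.23100985e-01,  5.89991857e-04]), 'force': array([-0.27793985,  0.27170798,  0.49455826]), 'ft_torque': array([ 0.02899305, -0.0221582 ,  0.00805897]), 'gripper_force': 0.0, 'width': 0.9976959649370567}
top [[0.013, 0.995, -0.099, 0.463], [-1.0, 0.012, -0.011, -0.09], [-0.009, 0.1, 0.995, 1.092], [0.0, 0.0, 0.0, 1.0]] [[386.8, 0.0, 313.7], [0.0, 386.8, 203.4], [0.0, 0.0, 1.0]]
tall_tin [(0.82, [244.0, 365.0], [0.459, -0.224]), (0.33, [242.0, 270.0], [0.462, 0.043])]
squat_tin [(0.97, [224.0, 398.0], [0.516, -0.316]), (0.7, [167.0, 428.0], [0.682, -0.404]), (0.59, [187.0, 397.0], [0.621, -0.314]), (0.
[... 1231 characters left out ...]
.0, 367.0], [0.629, 0.06])]
cell0 [(0.93, [272.0, 364.0], [0.637, 0.056]), (0.78, [282.0, 391.0], [0.618, 0.113]), (0.7, [234.0, 323.0], [0.625, -0.07])]
cell1 [(0.93, [272.0, 364.0], [0.637, 0.056]), (0.78, [282.0, 391.0], [0.618, 0.113]), (0.7, [234.0, 323.0], [0.625, -0.07])]
key_holder [(0.82, [222.0, 411.0], [0.457, 0.05])]
key [(0.53, [227.0, 414.0], [0.465, 0.065]), (0.3, [220.0, 410.0], [0.456, 0.047])]
keyway [(0.54, [232.0, 320.0], [0.645, -0.061])]
sauce_jar [(0.63, [130.0, 251.0], [0.5, -0.432])]
wrist [[0.328, 0.906, 0.266, 0.277], [-0.945, 0.315, 0.094, -0.564], [0.001, -0.282, 0.959, 0.385], [0.0, 0.0, 0.0, 1.0]] [[309.7, 0.0, 319.3], [0.0, 309.7, 196.8], [0.0, 0.0, 1.0]]
1.15
```

View pics/top0.png

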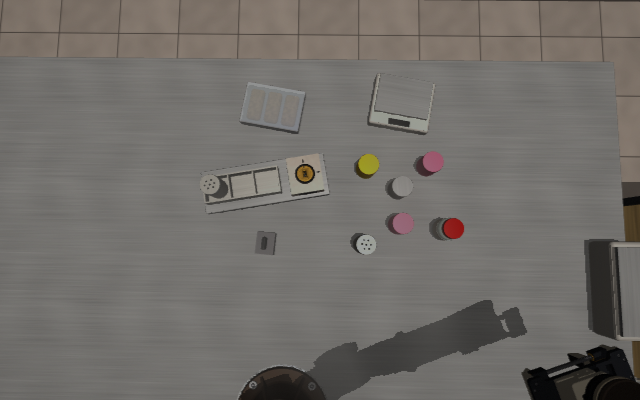

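View pics/scene0.png

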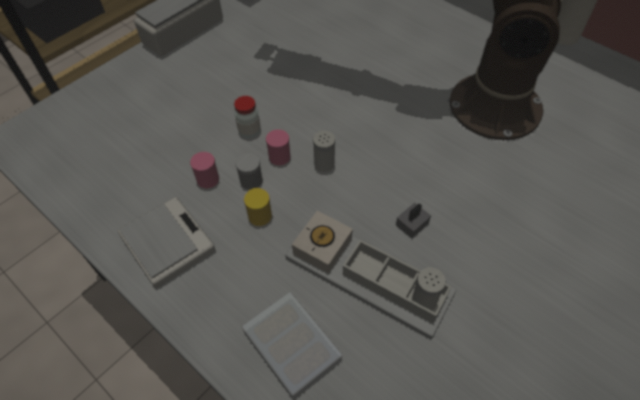

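The top view shows the grey tin at (187,402), the tall white shaker at (244,365), the station at (185,266) with its key switch at (174,305), the key block at (242,265) and the red-capped jar at (228,452). Pink and yellow tins are decoys. The scene view agrees with this.

```bash
cat >> h.py <<'E'
def delta(p,ang=None):
    "tool-axis shift to TCP p (world) and roll putting tool y along world angle ang (mod pi)"
    s=arm.observe();M=R.from_rotvec(s['ee_rot']).as_matrix()
    d=M.T@(np.array(p)-s['position']);y=np.arctan2(M[1,1],M[0,1]);r=0
    if ang is not None:
        r=-(ang-y);r=(r+np.pi/2)%np.pi-np.pi/2
    print('shift',np.round(d,4),'roll',round(r,4),'yang',round(y,4),'j7',s['joints'][6].round(2),'pos',s['position'].round(4),'t',s['clock'],'tilt',M[:2,2].round(4))
E
python3 -c "
from h import *
delta([.459,-.22,.34],.18)"
```

```text
shift [ 0.3612 -0.2664  0.0647] roll -1.416 yang -1.236 j7 -0.08 pos [ 0.2053 -0.5903  0.4047] t 1.15 tilt [ 0. -0.]
```

```bash
python3 -m inch '0.036 -0.027 0.006 -0.14 0.0918;0.072 -0.054 0.012 -0.28 0.0918;0.108 -0.081 0.018 -0.42 0.0918;0.144 -0.108 0.024 -0.56 0.0918;0.18 -0.135 0.03 -0.7 0.0918'; python3 -c "
from h import *
delta([.459,-.22,.34],.18)"
```

```text
clock: 1.65
position: [0.3317, -0.4021, 0.3748]
ee_rot: [2.725, 1.561, 0.0]
force: [0.4, -0.6, -0.5]
width: 1.002
gripper_force: 0.0
shift [0.2215 0.0176 0.0347] roll -0.7105 yang -0.5305 j7 0.17 pos [ 0.3317 -0.4021  0.3748] t 1.65 tilt [ 0.0005 -0.0007]
```

```bash
python3 -m inch '0.045 0.004 0.008 -0.14 0.0918;0.09 0.008 0.016 -0.28 0.0918;0.135 0.012 0.024 -0.42 0.0918;0.18 0.015 0.03 -0.56 0.0918;0.22 0.0175 0.035 -0.71 0.0918'
cat > look.py <<'E'
import sys
from h import *
cal=arm.get_calibration('wrist');im=shot('wrist',sys.argv[1])
for a in sys.argv[2:]:
    q,z=a.split(':')
    for d in arm.place_of('wrist',q)[:3]: print(q,round(float(d['conf']),2),np.round(d['point']),np.round(at('wrist',d['point'],float(z),cal),4))
E
python3 look.py w1.png tall_tin:0 squat_tin:0; python3 -c "
from h import *
delta([.459,-.22,.23],.18)"
```

```text
clock: 2.15
position: [0.4594, -0.2215, 0.3397]
ee_rot: [2.012, 2.412, 0.001]
force: [0.9, -0.9, -0.2]
width: 1.002
gripper_force: 0.0
tall_tin 0.7 [176. 321.] [ 0.4603 -0.2153  0.    ]
squat_tin 0.93 [265. 353.] [ 0.5174 -0.3136  0.    ]
squat_tin 0.77 [218. 491.] [ 0.6763 -0.2268  0.    ]
shift [ 0.001  -0.0006  0.1096] roll -0.0005 yang 0.1795 j7 0.34 pos [ 0.4597 -0.221   0.3396] t 2.3 tilt [0.0005 0.0012]
```

View pics/w1.png

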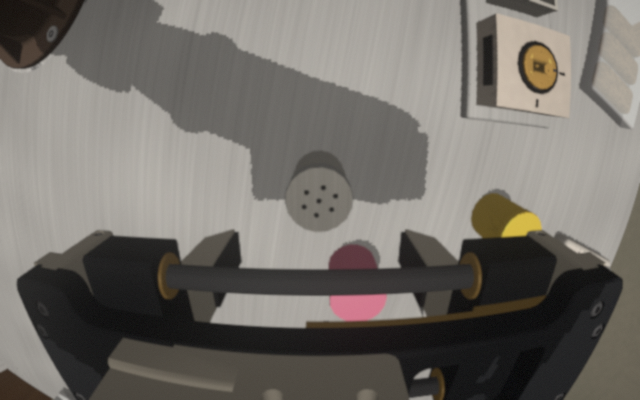

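The wrist view shows the tall tin's lid centred at (198,319), between the open fingers and ahead of them.

```bash
python3 -c "
from h import *
print(at('wrist',(198,319),.095))
delta([.460,-.2185,.232],.18)"
```

```text
[ 0.45784516 -0.21099901  0.095     ]
shift [0.0023 0.0006 0.1076] roll -0.0005 yang 0.1795 j7 0.34 pos [ 0.4597 -0.221   0.3396] t 2.3 tilt [0.0005 0.0012]
```

```bash
python3 -c "
from h import *
delta([.459,-.2125,.23],.18)"
python3 -m inch '0.004 0 0.03 0 0.0918;0.0085 0 0.06 0 0.0918;0.0085 0 0.09 0 0.0918;0.0085 0 0.1095 0 0.0918;0.0085 0 0.1095 0 0.046' 20
python3 -m inch '0 0 0 0 0.045;0 0 0 0 0.045;0 0 0 0 0.045;0 0 0 0 0.045'
python3 look.py w2.png tall_tin:0
```

```text
shift [0.0083 0.0007 0.1097] roll -0.0005 yang 0.1795 j7 0.34 pos [ 0.4597 -0.221   0.3396] t 2.3 tilt [0.0005 0.0012]
clock: 2.8
position: [0.4554, -0.2161, 0.2281]
ee_rot: [-2.021, -2.4, 0.004]
force: [-0.2, 0.6, 0.4]
width: 0.955
gripper_force: 0.0
clock: 3.2
position: [0.4572, -0.2154, 0.2311]
ee_rot: [2.02, 2.404, 0.0]
force: [0.2, -0.3, 0.2]
width: 0.615
gripper_force: 0.0
tall_tin 0.76 [214. 320.] [ 0.4578 -0.2138  0.    ]
```

View pics/w2.png

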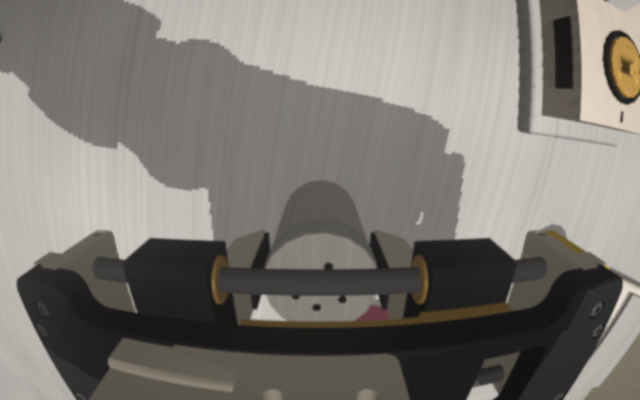

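The tin's lid shows at (270,320), centred between the closing pads.

```bash
python3 -m inch '0 0 0 0 0.045;0 0 0 0 0.045;0 0 0 0 0.045'
python3 -m inch '0 0 -0.03 0 0.045;0 0 -0.07 0 0.045;0 0 -0.11 0 0.045;0 0 -0.14 0 0.045'
python3 -c "
from h import *
delta([.57,.08,.375],.18)"
```

```text
clock: 3.6
position: [0.4572, -0.2153, 0.2308]
ee_rot: [2.019, 2.405, 0.0]
force: [-0.2, -0.3, 6.8]
width: 0.568
gripper_force: 20.0
clock: 4.0
position: [0.4569, -0.2149, 0.3724]
ee_rot: [2.019, 2.406, 0.001]
force: [1.1, -1.1, -1.5]
width: 0.568
gripper_force: 20.0
shift [ 0.2708  0.1625 -0.0026] roll -0.0058 yang 0.1742 j7 0.35 pos [ 0.4569 -0.2149  0.3724] t 4.0 tilt [ 0.001  -0.0003]
```

```bash
python3 -m inch '0.035 0.035 0 0 0.045;0.07 0.07 0 0 0.045;0.105 0.105 0 0 0.045;0.14 0.14 0 0 0.045;0.17 0.17 0 0 0.045'
python3 -m inch '0.03 0.03 0 0 0.045;0.03 0.03 0 0 0.045;0.03 0.03 0 0 0.045'
python3 look.py w3.png cell0:.024 cell1:.024 keyway:.068 stored_tin:.024 station:0 key_holder:0; python3 -c "
from h import *
delta([.62,.02,.375],.18)"
```

```text
clock: 4.5
position: [0.5957, -0.0158, 0.3699]
ee_rot: [-2.018, -2.406, -0.0]
force: [0.6, -0.3, -1.5]
width: 0.562
gripper_force: 20.0
clock: 4.8
position: [0.6192, 0.0177, 0.3694]
ee_rot: [-2.016, -2.407, 0.001]
force: [-0.2, -0.9, -2.0]
width: 0.564
gripper_force: 20.0
cell0 0.95 [ 85. 333.] [0.6148 0.1204 0.024 ]
cell0 0.73 [147. 334.] [0.6277 0.0558 0.024 ]
cell1 0.95 [ 85. 333.] [0.6148 0.1204 0.024 ]
cell1 0.73 [147. 334.] [0.6277 0.0558 0.024 ]
stored_tin 0.73 [ 22. 335.] [0.6051 0.1886 0.024 ]
station 0.8 [140. 335.] [0.6287 0.0605 0.    ]
key_holder 0.95 [123. 190.] [0.4554 0.0556 0.    ]
shift [ 0.0044  0.0017 -0.0046] roll -0.0077 yang 0.1723 j7 -0.16 pos [0.619  0.0154 0.3704] t 5.15 tilt [ 0.0001 -0.0005]
```

View pics/w3.png

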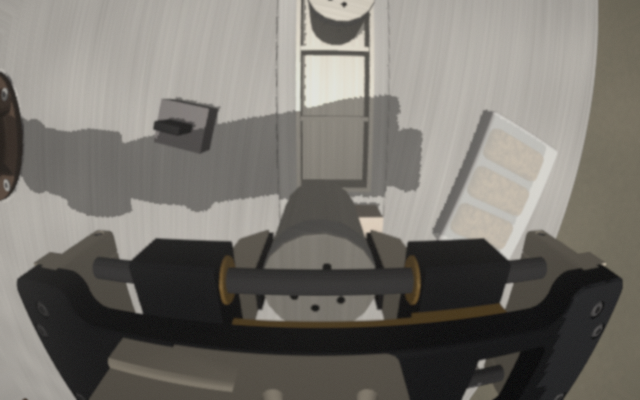

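The crate shows in columns 301–369, with its walls at rows of about 51, 117 and 184. The key block is at (125,187), and the held tin is at (270,320).

```bash
python3 -c "
from h import *
im=cv2.imread('pics/w3.png')[0:210,260:420]
cv2.imwrite('pics/w3c.png',cv2.resize(im,None,fx=3.6,fy=2.8,interpolation=3))
for p in ((51,301),(51,369),(117,301),(117,369),(184,301),(184,369)): print(p,at('wrist',p,.06).round(4))
"
```

```text
(51, 301) [0.5799 0.142  0.06  ]
(51, 369) [0.6418 0.1538 0.06  ]
(117, 301) [0.5905 0.0802 0.06  ]
(117, 369) [0.6531 0.0916 0.06  ]
(184, 301) [0.6008 0.0165 0.06  ]
(184, 369) [0.6662 0.0279 0.06  ]
```

View pics/w3c.png

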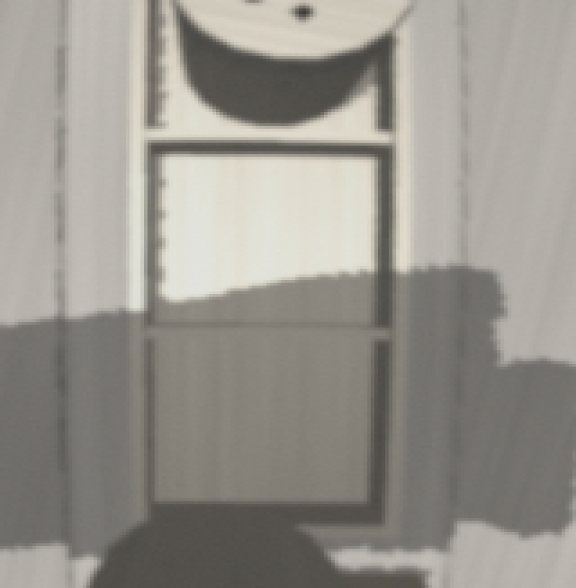

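```bash
python3 -c "
from h import *
A=[(at('wrist',(r,301.2),.06)+at('wrist',(r,368.4),.06))/2 for r in (48.8,117.5,189)]
A=np.array(A)[:,:2];print(A, A[1]-A[0],A[2]-A[1])
d=A[0]-A[2];d/=np.linalg.norm(d);print('yaw',np.arctan2(-d[0],d[1]))
c1=A.mean(0)+d*.034;c0=A.mean(0)-d*.034;kw=c0-d*.107;print(c1,c0,kw)
delta([c1[0],c1[1],.37],np.arctan2(-d[0],d[1]))"
```

```text
[[0.61029749 0.14994214]
 [0.62167548 0.08539614]
 [0.63423428 0.01722751]] [ 0.01137798 -0.06454599] [ 0.0125588  -0.06816863]
yaw 0.17844435127375974
[0.61603412 0.11764871] [0.62810404 0.05072848] [ 0.64709642 -0.05457247]
shift [0.1013 0.0146 0.0003] roll -0.0062 yang 0.1723 j7 -0.16 pos [0.619  0.0154 0.3704] t 5.15 tilt [ 0.0001 -0.0005]
```

```bash
python3 -m inch '0.034 0.005 0 0 0.045;0.068 0.01 0 -0.006 0.045;0.101 0.0155 0 -0.006 0.045;0.101 0.0155 0 -0.006 0.045;0.101 0.0155 0.02 -0.006 0.045'
python3 -c "
from h import *
delta([.617,.1175,.2555],.178)"
python3 look.py w4.png cell0:.024 tall_tin:.12 stored_tin:.024
```

```text
clock: 5.65
position: [0.6177, 0.1202, 0.3527]
ee_rot: [2.009, 2.412, 0.007]
force: [-0.3, -0.3, -2.1]
width: 0.567
gripper_force: 20.0
shift [-0.0026 -0.0016  0.0972] roll 0.0039 yang 0.1819 j7 -0.33 pos [0.6177 0.1202 0.3527] t 5.65 tilt [0.0049 0.0017]
cell0 0.69 [184. 316.] [0.6166 0.1197 0.024 ]
tall_tin 0.68 [216. 319.] [0.6184 0.1203 0.12  ]
stored_tin 0.81 [115. 320.] [0.607 0.19  0.024]
```

View pics/w4.png

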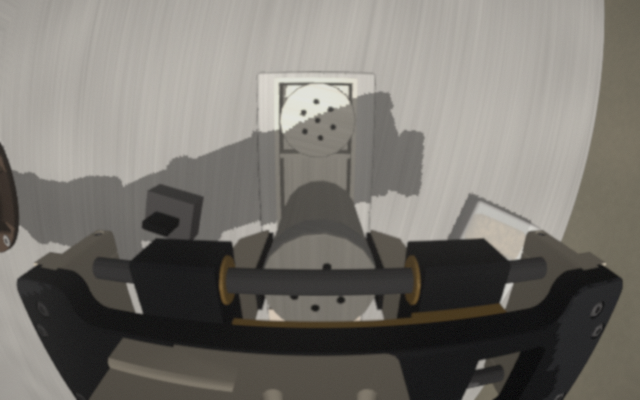

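The held tin is over the middle cell at (270,320). The stored tin is at (118,317), and the divider between them is at row 153.

```bash
python3 -c "
from h import *
for r,a,b in ((153,279.5,352.5),(79,277,355)):
  print((at('wrist',(r,a),.06)+at('wrist',(r,b),.06))/2)
"
```

```text
[0.60714809 0.15427436 0.06      ]
[0.59557738 0.21867181 0.06      ]
```

```bash
python3 -m inch '-0.0015 -0.002 0.03 0 0.045;-0.0015 -0.002 0.06 0 0.045;-0.0015 -0.002 0.08 0 0.045;-0.0015 -0.002 0.09 0 0.045;-0.0015 -0.002 0.09 0 0.045'
python3 -m inch '0 0 0.005 0 0.045;0 0 0.008 0 0.045;0 0 0.008 0 0.045'
```

```text
clock: 6.35
position: [0.6154, 0.1163, 0.2597]
ee_rot: [-2.013, -2.411, 0.002]
force: [0.2, 0.2, -1.0]
width: 0.564
gripper_force: 20.0
clock: 6.65
position: [0.6163, 0.1171, 0.2544]
ee_rot: [2.011, 2.41, 0.005]
force: [-0.1, -1.0, 5.9]
width: 0.56
gripper_force: 20.0
```

```bash
python3 -m inch '0 0 0 0 0.0918;0 0 0 0 0.0918;0 0 0 0 0.0918;0 0 0 0 0.0918;0 0 0 0 0.0918'
python3 -m inch '0 0 -0.04 0 0.0918;0 0 -0.08 0 0.0918;0 0 -0.12 0 0.0918'
python3 look.py w5.png tall_tin:.119 cell0:.024 stored_tin:.024; python3 -c "
from h import *
print(at('top',(187,402),.072))
delta([.615,-.307,.36],.178)"
```

```text
clock: 7.15
position: [0.6154, 0.1168, 0.2522]
ee_rot: [2.013, 2.412, -0.0]
force: [0.3, -0.8, 0.0]
width: 0.947
gripper_force: 0.0
clock: 7.45
position: [0.6152, 0.1168, 0.3734]
ee_rot: [-2.012, -2.412, 0.001]
force: [0.0, 0.3, -0.5]
width: 1.002
gripper_force: 0.0
tall_tin 0.83 [179. 320.] [0.6115 0.1388 0.119 ]
cell0 0.63 [235. 318.] [0.6255 0.0519 0.024 ]
stored_tin 0.67 [114. 325.] [0.608  0.1876 0.024 ]
[ 0.61210805 -0.31340807  0.072     ]
shift [-0.4169 -0.0763  0.0131] roll 0.0018 yang 0.1798 j7 -0.32 pos [0.6155 0.1169 0.3732] t 7.65 tilt [0.0021 0.0002]
```

View pics/w5.png

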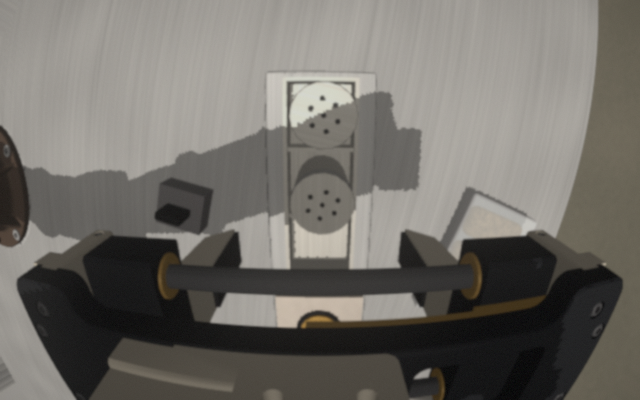

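The tall tin stands upright in the middle cell, with its lid at (203,322).

```bash
python3 -m inch '-0.04 -0.008 0 0 0.0918;-0.085 -0.016 0 0 0.0918;-0.13 -0.024 0 0 0.0918;-0.175 -0.032 0 0 0.0918;-0.21 -0.0385 0 0 0.0918'
python3 -m inch '-0.04 -0.008 0 0 0.0918;-0.085 -0.016 0 0 0.0918;-0.13 -0.024 0.005 0 0.0918;-0.175 -0.032 0.01 0 0.0918;-0.207 -0.0385 0.013 0 0.0918'
python3 -m inch '0 0 0.03 0 0.0918;0 0 0.05 0 0.0918'
python3 look.py w6.png squat_tin:0; python3 -c "
from h import *
delta([.614,-.31,.2175],.178)"
```

```text
clock: 8.15
position: [0.6143, -0.1002, 0.3703]
ee_rot: [-2.014, -2.409, 0.004]
force: [-0.7, 0.3, -0.7]
width: 1.001
gripper_force: 0.0
clock: 8.65
position: [0.613, -0.3111, 0.3566]
ee_rot: [-2.015, -2.407, 0.004]
force: [0.2, -0.8, 0.4]
width: 0.997
gripper_force: 0.0
clock: 8.85
position: [0.6129, -0.309, 0.3057]
ee_rot: [-2.014, -2.407, 0.003]
force: [-0.2, 0.2, -0.6]
width: 1.002
gripper_force: 0.0
squat_tin 0.92 [114. 400.] [ 0.6735 -0.2235  0.    ]
squat_tin 0.87 [176. 225.] [ 0.5185 -0.3108  0.    ]
squat_tin 0.76 [194. 320.] [ 0.6139 -0.3132  0.    ]
shift [-0.0034  0.0015  0.0867] roll 0.0017 yang 0.1797 j7 0.34 pos [ 0.6126 -0.3072  0.3042] t 8.95 tilt [-0.0077  0.0031]
```

View pics/w6.png

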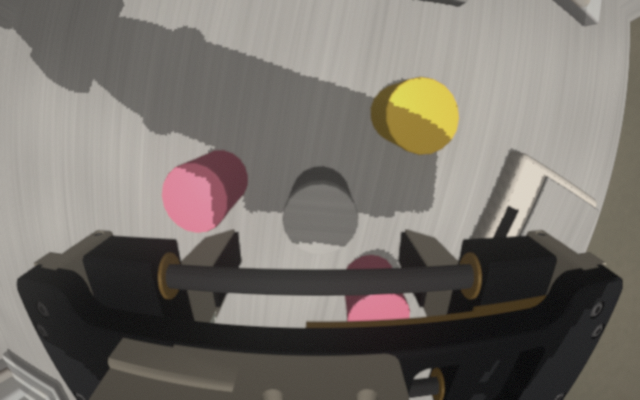

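The grey tin's lid is at (212,320), the pink decoy at (198,195), the yellow at (115,422) and the second pink near (290,378).

```bash
python3 -c "
from h import *
a=at('wrist',(212,320),.072)
print(a,at('wrist',(198,195),.072),at('wrist',(115,422),.072),at('wrist',(305,378),.072))
delta([a[0],a[1],.2175],.178)"
```

```text
[ 0.61067618 -0.30346417  0.072     ] [ 0.51523918 -0.31022019  0.072     ] [ 0.66852028 -0.2201559   0.072     ] [ 0.67408407 -0.37717028  0.072     ]
shift [ 0.0037 -0.0006  0.0867] roll 0.0017 yang 0.1797 j7 0.34 pos [ 0.6126 -0.3072  0.3042] t 8.95 tilt [-0.0077  0.0031]
```

```bash
python3 -m inch '0.002 0 0.0 0 0.074;0.002 0 0.02 0 0.074;0.002 0 0.04 0 0.074;0.002 0 0.065 0 0.074;0.002 0 0.0865 0 0.074' 20
python3 -m inch '0 0 0 0 0.074;0 0 0 0 0.074'
python3 look.py w7.png squat_tin:0; python3 -c "
from h import *
delta([.613,-.304,.2175],.178)"
```

```text
clock: 9.45
position: [0.6145, -0.3049, 0.2232]
ee_rot: [2.011, 2.411, 0.001]
force: [-0.3, -0.2, 0.4]
width: 0.805
gripper_force: 0.0
clock: 9.65
position: [0.6145, -0.305, 0.224]
ee_rot: [2.012, 2.412, 0.001]
force: [0.6, -0.4, 0.7]
width: 0.801
gripper_force: 0.0
squat_tin 0.97 [205. 189.] [ 0.518  -0.3118  0.    ]
squat_tin 0.8 [123. 425.] [ 0.6732 -0.224   0.    ]
squat_tin 0.77 [228. 316.] [ 0.6138 -0.3119  0.    ]
shift [ 0.0016 -0.0016  0.0073] roll 0.0021 yang 0.1801 j7 0.3 pos [ 0.6148 -0.3052  0.2248] t 9.75 tilt [ 0.0027 -0.001 ]
```

View pics/w7.png

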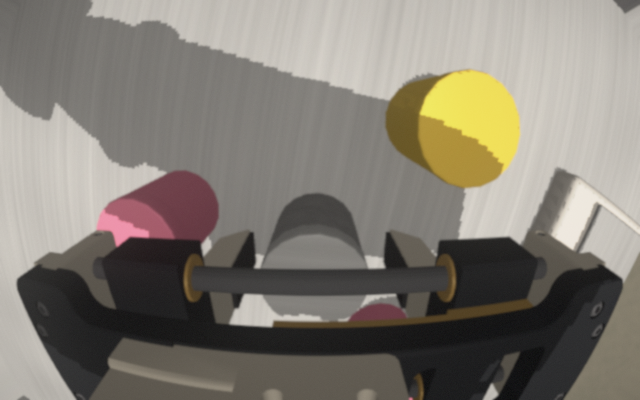

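The grey tin's lid is between the pads, centred near (276,313).

```bash
python3 -c "
from h import *
print(at('wrist',(276,313),.072))
"
python3 -m inch '0 0 0.006 0 0.05;0 0 0.006 0 0.05;0 0 0.006 0 0.05;0 0 0.006 0 0.05;0 0 0.006 0 0.05' 20
python3 -m inch '0 0 0 0 0.05;0 0 0 0 0.05'
```

```text
[ 0.61253912 -0.30906607  0.072     ]
clock: 10.25
position: [0.6137, -0.3054, 0.2169]
ee_rot: [-2.013, -2.412, 0.001]
force: [-1.5, -0.3, 2.5]
width: 0.603
gripper_force: 20.0
clock: 10.45
position: [0.6137, -0.3054, 0.2169]
ee_rot: [-2.013, -2.412, 0.001]
force: [-3.8, -0.1, 3.9]
width: 0.604
gripper_force: 20.0
```

```bash
python3 -m inch '0 0 -0.03 0 0.05;0 0 -0.07 0 0.05;0 0 -0.11 0 0.05;0 0 -0.11 0 0.05'
python3 -c "
from h import *
delta([.629,.052,.327],.178)"
```

```text
clock: 10.85
position: [0.6159, -0.3053, 0.3328]
ee_rot: [2.007, 2.405, 0.006]
force: [1.6, -0.1, -2.9]
width: 0.605
gripper_force: 20.0
shift [0.3492 0.0768 0.0048] roll 0.002 yang 0.18 j7 0.35 pos [ 0.6159 -0.3053  0.3328] t 10.85 tilt [ 0.0096 -0.0031]
```

```bash
python3 -m inch '0.04 0.009 0 0 0.05;0.08 0.018 0 0 0.05;0.12 0.027 0 0 0.05;0.16 0.035 0 0 0.05;0.2 0.044 0 0 0.05'
python3 -m inch '0.04 0.009 0 0 0.05;0.08 0.018 0 0 0.05;0.12 0.027 0 0 0.05;0.149 0.033 0 0 0.05;0.149 0.033 0 0 0.05'
python3 look.py w8.png squat_tin:.09 cell0:.024 tall_tin:.024; python3 -c "
from h import *
delta([.629,.052,.2409],.178)"
```

```text
clock: 11.35
position: [0.621, -0.099, 0.3255]
ee_rot: [-2.012, -2.411, 0.001]
force: [1.0, -0.3, -3.0]
width: 0.604
gripper_force: 20.0
clock: 11.85
position: [0.6264, 0.0585, 0.326]
ee_rot: [-2.001, -2.418, -0.004]
force: [0.8, -0.1, -3.3]
width: 0.606
gripper_force: 20.0
cell0 0.94 [195. 316.] [0.6241 0.0546 0.024 ]
cell0 0.43 [129. 320.] [0.6157 0.1173 0.024 ]
tall_tin 0.8 [128. 324.] [0.6192 0.1185 0.024 ]
shift [0.0011 0.0021 0.0849] roll 0.0007 yang 0.1787 j7 -0.23 pos [0.6272 0.0506 0.3258] t 12.05 tilt [-0.0011 -0.001 ]
```

View pics/w8.png

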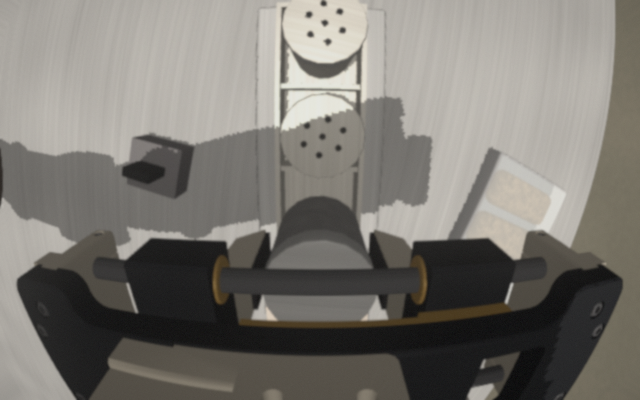

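The grey tin is held at about (283,321) over the near cell, and the divider is at row 166. I have now viewed 11 pictures, one over the limit of 10, so I will use numbers only from here.

```bash
python3 -c "
from h import *
d=np.array([-.1775,.984])
a=(at('wrist',(166,281),.06)+at('wrist',(166,360.5),.06))/2;b=(at('wrist',(87,278.5),.06)+at('wrist',(87,362.5),.06))/2
print(a,b,'cell0',a[:2]-.034*d,b[:2]-.102*d)
print('tin',at('wrist',(286,321),.181), arm.observe()['position'])
"
```

```text
[0.62259952 0.08078649 0.06      ] [0.61101946 0.14356861 0.06      ] cell0 [0.62863452 0.04733049] [0.62912446 0.04320061]
tin [0.62839887 0.04670633 0.181     ] [0.62719695 0.05062207 0.32582629]
```

```bash
python3 -m inch '0.002 0.0015 0.02 0 0.05;0.002 0.0015 0.04 0 0.05;0.002 0.0015 0.045 0 0.05;0.002 0.0015 0.05 0 0.05;0.002 0.0015 0.055 0 0.05'
python3 -m inch '0 0 0.004 0 0.05;0 0 0.008 0 0.05;0 0 0.012 0 0.05'
```

```text
clock: 12.55
position: [0.6286, 0.0552, 0.2736]
ee_rot: [-2.013, -2.412, -0.004]
force: [-5.8, 6.9, 15.5]
width: 0.607
gripper_force: 20.0
clock: 12.85
position: [0.6289, 0.0577, 0.2633]
ee_rot: [2.01, 2.414, 0.011]
force: [-6.1, 10.4, 16.3]
width: 0.607
gripper_force: 20.0
```

```bash
python3 -m inch '0 0 -0.012 0 0.05;0.002 0 -0.02 0 0.05;0.005 -0.001 -0.02 0 0.05;0.005 -0.001 -0.02 0 0.05'
python3 -m inch '0 0 0.005 0 0.05;0 0 0.01 0 0.05;0 0 0.014 0 0.05;0 0 0.018 0 0.05'
```

```text
clock: 13.25
position: [0.6264, 0.059, 0.2801]
ee_rot: [2.013, 2.412, 0.001]
force: [-0.6, 0.6, -3.8]
width: 0.606
gripper_force: 20.0
clock: 13.65
position: [0.6263, 0.0595, 0.2614]
ee_rot: [-2.012, -2.411, -0.0]
force: [-5.9, 4.7, 10.1]
width: 0.611
gripper_force: 20.0
```

```bash
python3 -m inch '0 0 -0.02 0 0.05;0 0 -0.04 0 0.05;0 0 -0.04 0 0.05'
python3 - <<'E'
from h import *
s=arm.observe();print(s['position'],s['width'],s['force'])
for n in('scene','wrist'):
    c=arm.get_calibration(n);shot(n,n+'9.png')
    for q in('squat_tin','cell0'):
        for d in arm.silhouettes(n,q)[:3]:
            r=d['region'].astype(np.uint8);ys,xs=np.nonzero(r)
            print(n,q,round(float(d['conf']),2),np.round(d['point']),'rows',ys.min(),ys.max(),'cols',xs.min(),xs.max(),r.sum(),cv2.minAreaRect(np.c_[xs,ys].astype(np.float32)))
            if q=='squat_tin' and 150<d['point'][1]<500:
                for y in range(ys.min(),ys.max()+1,5): print(y,xs[ys==y].min(),xs[ys==y].max(),end=' | ')
                print()
    for q in ('cell0','squat_tin','tall_tin'): print(n,q,[(round(float(d['conf']),2),np.round(d['point']),at(n,d['point'],.024,c).round(4)) for d in arm.place_of(n,q)[:3]])
E
```

```text
clock: 13.95
position: [0.6274, 0.0592, 0.3038]
ee_rot: [2.011, 2.41, 0.005]
force: [0.5, 0.6, -2.6]
width: 0.606
gripper_force: 20.0
[0.62738612 0.05921704 0.30382038] 0.6056751799628036 [ 0.49349777  0.55138246 -2.64340849]
scene squat_tin 0.95 [206. 259.] rows 188 225 cols 244 271 840 ((257.1127014160156, 206.48268127441406), (37.78621292114258, 25.469579696655273), 81.25383758544922)
188 253 262 | 193 245 267 | 198 244 268 | 203 244 269 | 208 245 270 | 213 247 271 | 218 248 270 | 223 251 266 | 
scene squat_tin 0.92 [172. 204.] rows 151 187 cols 190 218 776 ((204.1500244140625, 169.45001220703125), (36.366188049316406, 24.033309936523438), 71.56504821777344)
151 203 204 | 156 192 212 | 161 190 214 | 166 191 215 | 171 192 216 | 176 194 218 | 181 197 217 | 186 201 211 | 
scene squat_tin 0.6 [148. 277.] rows 128 164 cols 265 289 775 ((277.083740234375, 146.17259216308594), (36.54973602294922, 23.36903190612793), 85.91438293457031)
128 275 279 | 133 266 287 | 138 265 288 | 143 266 288 | 148 267 288 | 153 267 289 | 158 268 289 | 163 271 286 | 
scene cell0 0.87 [278. 360.] rows 210 337 
[... 339 characters left out ...]
.84, array([182., 208.]), array([ 0.6962, -0.3696,  0.024 ])), (0.63, array([157., 279.]), array([ 0.5315, -0.2983,  0.024 ]))]
scene tall_tin [(0.88, array([283., 393.]), array([0.618 , 0.1174, 0.024 ]))]
wrist squat_tin 0.63 [256. 319.] rows 211 321 cols 259 379 7568 ((319.0, 266.0), (110.0, 120.0), 90.0)
211 321 328 | 216 298 340 | 221 292 345 | 226 286 353 | 231 279 360 | 236 273 364 | 241 270 368 | 246 266 371 | 251 263 375 | 256 262 377 | 261 261 379 | 266 259 379 | Traceback (most recent call last):
  File "<stdin>", line 10, in <module>
    return umr_minimum(a, axis, None, out, keepdims, initial, where)
ValueError: zero-size array to reduction operation minimum which has no identity
```

```bash
cat > proj.py <<'E'
from h import *
def projw(P,cal):
    K=np.array(cal['intrinsics']);T=np.array(cal['pose']);q=(np.atleast_2d(P)-T[:3,3])@T[:3,:3]
    x,y,z=q[:,0],-q[:,1],-q[:,2];h=np.hypot(x,y);r=np.arctan2(h,z)
    return np.c_[K[1,2]+K[1,1]*r*y/h,K[0,2]+K[0,0]*r*x/h]  # row,col
E
python3 - <<'E'
from proj import *
for f in('w8.png','wrist9.png','w4.png'):
    g=cv2.imread('pics/'+f,0);print(f,[int(v) for v in g[190:300:2,318:323].mean(1)])
s=arm.observe();M=R.from_rotvec(s['ee_rot']).as_matrix();p=s['position'];cal=arm.get_calibration('wrist')
t=np.linspace(0,2*np.pi,361)
for off in(0,-.0036):
  for slip in(0,.008):
    for tilt in(0,.1,-.1):
      c,sn=np.cos(tilt),np.sin(tilt)
      out=[]
      for h in(-.0579,.0141):
        L=np.c_[.028*np.cos(t),.028*np.sin(t),np.full_like(t,-(h+slip))]
        L[:,0],L[:,2]=c*L[:,0]+sn*L[:,2],-sn*L[:,0]+c*L[:,2]
        L+=[off,0,.159];q=projw(p+L@M.T,cal);out.append((q[:,0].min().round(),q[:,0].max().round(),np.ptp(q[:,1]).round()))
      print(off,slip,tilt,out)
E
```

```text
w8.png [129, 130, 124, 87, 61, 62, 63, 63, 63, 62, 61, 60, 61, 61, 61, 60, 60, 60, 60, 62, 72, 75, 76, 78, 81, 102, 122, 119, 117, 117, 115, 115, 115, 114, 114, 114, 116, 117, 117, 105, 55, 46, 48, 51, 52, 54, 57, 58, 58, 57, 57, 56, 59, 101, 114]
wrist9.png [129, 129, 129, 128, 128, 128, 127, 127, 128, 123, 95, 59, 60, 73, 101, 122, 128, 128, 127, 126, 126, 125, 125, 125, 126, 127, 127, 128, 130, 130, 130, 128, 126, 124, 124, 125, 125, 127, 128, 112, 57, 48, 48, 52, 53, 55, 57, 59, 57, 59, 58, 57, 60, 107, 124]
w4.png [79, 79, 80, 79, 79, 80, 79, 79, 78, 78, 79, 79, 78, 79, 77, 74, 73, 73, 73, 74, 76, 81, 104, 119, 118, 117, 118, 117, 118, 118, 117, 118, 118, 117, 117, 117, 117, 113, 107, 94, 50, 46, 46, 50, 51, 53, 56, 56, 57, 57, 56, 54, 56, 101, 114]
0 0 0 [(np.float64(184.0), np.float64(260.0), np.float64(81.0)), (np.float64(224.0), np.float64(324.0), np.float64(118.0))]
0 0 0.1 [(np.float64(176.0), np.float64(251.0), np.float64(82.0)), (np.float64(230.0), np.float64(323.0), np.float64(118.0))]
0 0 -0.1 [(np.float64(191.0), np.float64(269.0), np.float64(81.0)), (np.float64(219.0
[... 532 characters left out ...]
(329.0), np.float64(117.0))]
-0.0036 0 0.1 [(np.float64(182.0), np.float64(255.0), np.float64(82.0)), (np.float64(237.0), np.float64(328.0), np.float64(116.0))]
-0.0036 0 -0.1 [(np.float64(197.0), np.float64(273.0), np.float64(80.0)), (np.float64(227.0), np.float64(330.0), np.float64(117.0))]
-0.0036 0.008 0 [(np.float64(192.0), np.float64(269.0), np.float64(84.0)), (np.float64(239.0), np.float64(339.0), np.float64(122.0))]
-0.0036 0.008 0.1 [(np.float64(186.0), np.float64(261.0), np.float64(85.0)), (np.float64(247.0), np.float64(339.0), np.float64(122.0))]
-0.0036 0.008 -0.1 [(np.float64(199.0), np.float64(278.0), np.float64(83.0)), (np.float64(232.0), np.float64(340.0), np.float64(123.0))]
```

The grey tin was gripped about 9 mm off-centre, and it pivoted in the pads when it hit the wall. I'll set it on free counter, let it right itself, and regrasp it centred.

```bash
python3 -m inch '0 0 -0.03 0 0.05;-0.02 -0.03 -0.03 0 0.05;-0.05 -0.07 -0.03 0 0.05;-0.08 -0.105 -0.03 0 0.05;-0.105 -0.135 -0.03 0 0.05'
python3 -m inch '-0.025 -0.03 0 0 0.05;-0.05 -0.063 0.01 0 0.05;-0.05 -0.063 0.05 0 0.05;-0.05 -0.063 0.085 0 0.05;-0.05 -0.063 0.1 0 0.05'
python3 -m inch '0 0 0.004 0 0.05;0 0 0.007 0 0.05;0 0 0.007 0 0.05'
```

```text
clock: 14.85
position: [0.5106, -0.0704, 0.3314]
ee_rot: [-2.014, -2.411, 0.002]
force: [-0.6, -0.3, -2.9]
width: 0.608
gripper_force: 20.0
clock: 15.35
position: [0.4581, -0.1295, 0.2292]
ee_rot: [-2.012, -2.409, 0.002]
force: [0.1, 0.2, -2.8]
width: 0.602
gripper_force: 20.0
clock: 15.65
position: [0.4599, -0.129, 0.2252]
ee_rot: [2.012, 2.412, 0.001]
force: [-0.1, -0.1, -3.9]
width: 0.607
gripper_force: 20.0
```

```bash
python3 -m inch '0 0 0.003 0 0.05;0 0 0.005 0 0.05'
python3 -m inch '0 0 0.003 0 0.05;0 0 0.005 0 0.05;0 0 0.005 0 0.05'
```

```text
clock: 15.85
position: [0.4597, -0.1291, 0.2202]
ee_rot: [2.012, 2.411, 0.001]
force: [-0.4, -0.1, -3.3]
width: 0.606
gripper_force: 20.0
clock: 16.15
position: [0.4597, -0.1293, 0.2152]
ee_rot: [2.012, 2.411, -0.0]
force: [-2.6, -1.6, 5.9]
width: 0.603
gripper_force: 20.0
```

```bash
python3 -m inch '0 0 0 0 0.07;0 0 0 0 0.076;0 0 0 0 0.076;0 0 0 0 0.076'
python3 -m inch '0 0 -0.03 0 0.076;0 0 -0.07 0 0.0918;0 0 -0.085 0 0.0918;0 0 -0.085 0 0.0918'
cat > tin.py <<'E'
from proj import *
import sys
cal=arm.get_calibration('wrist');shot('wrist',sys.argv[1]);s=arm.observe()
h=.072;L=arm.silhouettes('wrist','squat_tin');t=np.linspace(0,2*np.pi,181)
from scipy.optimize import least_squares
def model(xy,m):
    P=[np.c_[xy[0]+.028*np.cos(t),xy[1]+.028*np.sin(t),np.full_like(t,z)] for z in(0,h)]
    q=projw(np.vstack(P),cal)[:,::-1];hull=cv2.convexHull(q.astype(np.float32))
    k=np.zeros((400,640),np.uint8);cv2.fillConvexPoly(k,hull.astype(np.int32),1);return k
for d in L[:4]:
    m=d['region'].astype(np.uint8);ys,xs=np.nonzero(m);p=at('wrist',d['point'],.036,cal)[:2]
    best=(0,)
    for st,n in((.003,5),(.001,3)):
        c=best[1] if best[0] else p
        for i in range(-n,n+1):
            for j in range(-n,n+1):
                xy=c+st*np.array([i,j]);k=model(xy,m);a=(k&m).sum()/(k|m).sum()
                if a>best[0]:best=(a,xy)
    print(round(float(d['conf']),2),np.round(d['point']),'rows',ys.min(),ys.max(),'IoU',round(best[0],3),best[1].round(4),'rgb',cv2.imread('pics/'+sys.argv[1])[m>0].mean(0).round())
E
python3 tin.py w10.png; python3 -c "
from h import *
delta([.46,-.13,.2175],.178)"
```

```text
clock: 16.55
position: [0.4594, -0.1291, 0.2147]
ee_rot: [2.013, 2.412, 0.0]
force: [0.5, -0.5, -0.5]
width: 0.82
gripper_force: 0.0
clock: 16.95
position: [0.4602, -0.1291, 0.302]
ee_rot: [2.011, 2.409, 0.003]
force: [0.4, -0.3, -0.4]
width: 0.989
gripper_force: 0.0
0.67 [226. 318.] rows 180 268 IoU 0.96 [ 0.463  -0.1467] rgb [117. 121. 124.]
shift [-0.0009  0.0006  0.0821] roll 0.0017 yang 0.1797 j7 0.11 pos [ 0.4592 -0.1292  0.2996] t 17.05 tilt [ 0.0002 -0.0004]
```

```bash
sed -i 's/    best=(0,)/    m[255:]=0;best=(0,)/; s/k=model(xy,m);/k=model(xy,m);k[255:]=0;/' tin.py
python3 -m inch '-0.015 0 0 0 0.0918;-0.015 0 0 0 0.0918;-0.015 0 0 0 0.0918'
python3 tin.py w11.png; python3 -c "
from h import *
delta([.462,-.145,.2175],.178)"
```

```text
clock: 17.35
position: [0.4619, -0.1446, 0.2989]
ee_rot: [-2.014, -2.409, 0.001]
force: [0.7, -0.4, 0.4]
width: 1.0
gripper_force: 0.0
0.96 [211. 321.] rows 164 255 IoU 0.975 [ 0.463  -0.1467] rgb [105. 109. 112.]
shift [-0.0013 -0.0001  0.0817] roll 0.0017 yang 0.1797 j7 0.14 pos [ 0.4619 -0.1438  0.2992] t 17.45 tilt [-0.001   0.0006]
```

```bash
python3 -m inch '-0.003 0 0.02 0 0.076;-0.003 0 0.045 0 0.076;-0.003 0 0.065 0 0.076;-0.003 0 0.081 0 0.076;-0.003 0 0.081 0 0.05' 25
python3 -m inch '0 0 0 0 0.05;0 0 0 0 0.05;0 0 0 0 0.05;0 0 0 0 0.05'
python3 tin.py w12.png; python3 -c "
from h import *
delta([.463,-.1467,.2175],.178)"
```

```text
clock: 17.95
position: [0.4618, -0.1463, 0.2169]
ee_rot: [-2.01, -2.41, 0.002]
force: [-0.4, -0.5, 0.4]
width: 0.783
gripper_force: 0.0
clock: 18.35
position: [0.463, -0.1468, 0.2195]
ee_rot: [2.012, 2.411, 0.001]
force: [0.4, 1.0, 5.5]
width: 0.603
gripper_force: 25.0
0.7 [242. 316.] rows 183 320 IoU 0.978 [ 0.4631 -0.1466] rgb [ 94.  98. 100.]
shift [0.0001 0.     0.002 ] roll 0.0019 yang 0.1799 j7 0.06 pos [ 0.463  -0.1468  0.2195] t 18.45 tilt [ 0.0015 -0.0005]
```

```bash
python3 -m inch '0 0 -0.04 0 0.05;0 0 -0.08 0 0.05;0.02 0.025 -0.115 0 0.05;0.05 0.06 -0.115 0 0.05;0.08 0.095 -0.115 0 0.05'
python3 -m inch '0.027 0.034 0 0 0.05;0.055 0.068 0 0 0.05;0.083 0.1 0 0 0.05;0.086 0.103 0 0 0.05;0.086 0.103 0 0 0.05'
python3 -m inch '0 0 0 0 0.05'
python3 - <<'E'
from proj import *
cal=arm.get_calibration('wrist');shot('wrist','w13.png');s=arm.observe();g=cv2.imread('pics/w13.png',0)
print([int(v) for v in g[180:260:2,318:323].mean(1)],s['width'],s['force'])
print('cell0',[(round(float(d['conf']),2),at('wrist',d['point'],.024,cal).round(4)) for d in arm.place_of('wrist','cell0')[:3]])
print('tall',[(round(float(d['conf']),2),at('wrist',d['point'],.024,cal).round(4)) for d in arm.place_of('wrist','tall_tin')[:3]])
M=R.from_rotvec(s['ee_rot']).as_matrix();t=np.linspace(0,2*np.pi,181)
for h in(-.0605,.0115):
    q=projw(s['position']+np.c_[.028*np.cos(t),.028*np.sin(t),np.full_like(t,.159-h)]@M.T,cal);print(q[:,0].min())
delta([.6285,.052,.2435],.178)
E
```

```text
clock: 18.95
position: [0.5425, -0.0509, 0.3352]
ee_rot: [2.015, 2.407, 0.001]
force: [-0.0, -0.4, -3.3]
width: 0.605
gripper_force: 25.0
clock: 19.45
position: [0.6277, 0.0535, 0.333]
ee_rot: [-2.009, -2.414, 0.001]
force: [-0.5, -1.1, -3.1]
width: 0.605
gripper_force: 25.0
clock: 19.55
position: [0.6271, 0.0507, 0.3332]
ee_rot: [-2.014, -2.411, 0.003]
force: [-1.1, -1.3, -3.9]
width: 0.607
gripper_force: 25.0
[128, 108, 64, 61, 62, 63, 63, 61, 60, 60, 59, 60, 60, 60, 61, 62, 71, 75, 77, 79, 91, 117, 119, 117, 117, 115, 115, 115, 114, 114, 115, 115, 116, 117, 118, 118, 116, 115, 113, 112] 0.606079221665734 [ 0.19131407  0.24150995 -2.8181213 ]
cell0 [(0.76, array([0.6277, 0.0549, 0.024 ]))]
tall [(0.9, array([0.6188, 0.1194, 0.024 ]))]
183.5417137957868
222.95259448556052
shift [0.0015 0.0016 0.0902] roll -0.0001 yang 0.1779 j7 -0.23 pos [0.6272 0.0503 0.3337] t 19.7 tilt [-0.0004 -0.0011]
```

```bash
python3 -m inch '0.002 0.001 0.02 0 0.05;0.002 0.001 0.04 0 0.05;0.002 0.001 0.05 0 0.05;0.002 0.001 0.056 0 0.05;0.002 0.001 0.062 0 0.05'
python3 -m inch '0 0 0.004 0 0.05;0 0 0.007 0 0.05'
```

```text
clock: 20.2
position: [0.6285, 0.0537, 0.2719]
ee_rot: [2.013, 2.411, 0.001]
force: [0.1, -1.0, -3.4]
width: 0.603
gripper_force: 25.0
clock: 20.4
position: [0.6285, 0.0541, 0.2649]
ee_rot: [2.013, 2.412, 0.001]
force: [-0.2, 0.3, -3.9]
width: 0.605
gripper_force: 25.0
```

Inside the cell with no contact; continue to the floor.

```bash
python3 -m inch '0 0 0.005 0 0.05;0 0 0.01 0 0.05;0 0 0.015 0 0.05;0 0 0.018 0 0.05'
python3 -m inch '0 0 0.002 0 0.05;0 0 0.004 0 0.05;0 0 0.004 0 0.05'
```

```text
clock: 20.8
position: [0.6282, 0.0541, 0.2461]
ee_rot: [-2.013, -2.412, 0.001]
force: [-0.2, 0.3, -2.9]
width: 0.605
gripper_force: 25.0
clock: 21.1
position: [0.6283, 0.0542, 0.2436]
ee_rot: [2.013, 2.412, -0.0]
force: [-4.7, -0.8, 4.9]
width: 0.604
gripper_force: 25.0
```

```bash
python3 -m inch '0 0 0 0 0.0918;0 0 0 0 0.0918;0 0 0 0 0.0918;0 0 0 0 0.0918;0 0 0 0 0.0918'
python3 -m inch '0 0 -0.03 0 0.0918;0 0 -0.07 0 0.0918;0 0 -0.1 0 0.0918;0 0 -0.1 0 0.0918'
python3 - <<'E'
from h import *
cal=arm.get_calibration('wrist');shot('wrist','w14.png')
for q,z in(('squat_tin',.024),('tall_tin',.024),('cell1',.024),('key',.004),('key_holder',0)):
    print(q,[(round(float(d['conf']),2),np.round(d['point']),at('wrist',d['point'],z,cal).round(4)) for d in arm.place_of('wrist',q)[:3]])
for q,z in (('key_holder',.032),('key',.05)):
  for d in arm.silhouettes('wrist',q)[:2]:
    ys,xs=np.nonzero(d['region']);B=cv2.boxPoints(cv2.minAreaRect(np.c_[xs,ys].astype(np.float32)))
    print(q,d['conf'],np.round(d['point']),len(xs),[at('wrist',(b[1],b[0]),z,cal)[:2].round(4).tolist() for b in B])
delta([.44,-.03,.33],.178+np.pi/2)
E
```

```text
clock: 21.6
position: [0.6284, 0.0541, 0.2427]
ee_rot: [2.013, 2.412, 0.0]
force: [0.5, 1.0, -0.1]
width: 0.973
gripper_force: 0.0
clock: 22.0
position: [0.6296, 0.0548, 0.3475]
ee_rot: [2.01, 2.408, 0.009]
force: [0.5, -0.1, 0.8]
width: 1.004
gripper_force: 0.0
squat_tin [(0.56, array([184., 313.]), array([0.6255, 0.0549, 0.024 ]))]
tall_tin [(0.96, array([121., 312.]), array([0.614 , 0.1172, 0.024 ])), (0.29, array([299., 314.]), array([ 0.6506, -0.0824,  0.024 ]))]
cell1 []
key [(0.57, array([157., 167.]), array([0.4558, 0.0534, 0.004 ]))]
key_holder [(0.77, array([155., 173.]), array([0.4619, 0.0556, 0.    ]))]
key_holder 0.84 [154. 169.] 2382 [[0.4177, 0.0301], [0.4311, 0.0887], [0.5042, 0.0823], [0.4953, 0.0269]]
key 0.92 [165. 147.] 623 [[0.4295, 0.0458], [0.4345, 0.0661], [0.4816, 0.063], [0.4778, 0.0435]]
shift [-0.049  -0.2001  0.012 ] roll -1.5688 yang 0.18 j7 -0.23 pos [0.6281 0.054  0.3416] t 22.4 tilt [-0.0018 -0.0002]
```

```bash
python3 -m inch '0.006 -0.03 0 -0.14 0.0918;0.012 -0.06 0 -0.28 0.0918;0.018 -0.1 0 -0.42 0.0918;0.024 -0.135 0 -0.56 0.0918;0.03 -0.168 0 -0.7 0.0918'
python3 -m inch '0 0 0 -0.14 0.0918;0 0 0 -0.28 0.0918;0 0 0 -0.42 0.0918;0 0 0.01 -0.56 0.0918;0 0 0.01 -0.7 0.0918'
python3 -m inch '0 0 0 -0.15 0.0918;0 0 0 -0.15 0.0918;0 0 0 -0.15 0.0918'
cat > key.py <<'E'
from proj import *
import sys
cal=arm.get_calibration('wrist');im=shot('wrist',sys.argv[1]);s=arm.observe()
for q,z in(('key',.004),('key_holder',0)):
    print(q,[(round(float(d['conf']),2),np.round(d['point']),at('wrist',d['point'],z,cal).round(4)) for d in arm.place_of('wrist',q)[:2]])
def box(x,y,yaw,sx,sy,z0,z1):
    c,s_=np.cos(yaw),np.sin(yaw);P=[(x+c*a-s_*b,y+s_*a+c*b,z) for a in(-sx,sx) for b in(-sy,sy) for z in(z0,z1)]
    k=np.zeros((400,640),np.uint8);cv2.fillConvexPoly(k,cv2.convexHull(projw(np.array(P),cal)[:,::-1].astype(np.float32)).astype(np.int32),1);return k
from scipy.optimize import minimize
for q,sz in(('key_holder',(.030,.025,0,.032)),('key',(.016,.005,.032,.066))):
    for d in arm.silhouettes('wrist',q)[:1]:
        m=d['region'].astype(np.uint8);p=at('wrist',d['point'],sz[3],cal);best=None
        for y0 in(-.3,0,.3):
            f=lambda v:-((k:=box(v[0]*.01,v[1]*.01,v[2],*sz))&m).sum()/((k|m).sum())
            r=minimize(f,[p[0]*100,p[1]*100,y0],method='Nelder-Mead',options=dict(initial_simplex=[[p[0]*100,p[1]*100,y0],[p[0]*100+.5,p[1]*100,y0],[p[0]*100,p[1]*100+.5,y0],[p[0]*100,p[1]*100,y0+.15]],xatol=.005,fatol=1e-4))
            if best is None or r.fun<best.fun:best=r
        print(q,'fit IoU',-best.fun.round(3),'xy',(best.x[:2]*.01).round(4),'yaw',best.x[2].round(3),m.sum())
delta([.457,.054,.33],.178+np.pi/2)
E
python3 key.py w15.png
```

```text
clock: 22.9
position: [0.4559, 0.0535, 0.3422]
ee_rot: [-1.055, -2.958, 0.001]
force: [1.1, -0.2, 0.4]
width: 1.001
gripper_force: 0.0
clock: 23.4
position: [0.4573, 0.0533, 0.3317]
ee_rot: [0.023, -3.14, 0.0]
force: [0.7, 0.0, 0.4]
width: 1.001
gripper_force: 0.0
clock: 23.7
position: [0.4577, 0.0535, 0.3325]
ee_rot: [0.243, -3.132, -0.001]
force: [-0.1, 0.0, -0.5]
width: 0.997
gripper_force: 0.0
key [(0.94, array([187., 318.]), array([0.4617, 0.0532, 0.004 ]))]
key_holder [(0.59, array([181., 322.]), array([0.4561, 0.0572, 0.    ]))]
key_holder fit IoU -0.0 xy [0.3791 0.0321] yaw 1.2 2945
key fit IoU -0.0 xy [0.459  0.0784] yaw -0.45 586
shift [0.0006 0.0005 0.0028] roll -0.0204 yang 1.7284 j7 1.09 pos [0.4577 0.0536 0.3328] t 23.95 tilt [ 0.0001 -0.0002]key.py:14: RuntimeWarning: overflow encountered in scalar negative
  f=lambda v:-((k:=box(v[0]*.01,v[1]*.01,v[2],*sz))&m).sum()/((k|m).sum())
```

```bash
sed -i 's/f=lambda v:-(/f=lambda v:-1.0*(/' key.py; python3 key.py w16.png
```

```text
key [(0.79, array([185., 318.]), array([0.4602, 0.0538, 0.004 ]))]
key_holder [(0.73, array([182., 319.]), array([0.4574, 0.054 , 0.    ]))]
key_holder fit IoU 0.836 xy [0.4579 0.0553] yaw -0.091 3086
key fit IoU 0.905 xy [0.4579 0.055 ] yaw -0.048 572
shift [0.0006 0.0005 0.0028] roll -0.0192 yang 1.7296 j7 1.1 pos [0.4577 0.0536 0.3328] t 24.2 tilt [ 0.0002 -0.0001]
```

```bash
python3 -m inch '-0.001 0.001 0.01 0.12 0.05;-0.001 0.001 0.03 0.23 0.05;-0.001 0.001 0.05 0.23 0.05;-0.001 0.001 0.07 0.23 0.05;-0.001 0.001 0.08 0.23 0.05' 30
python3 key.py w17.png
```

```text
clock: 24.7
position: [0.4581, 0.0546, 0.2514]
ee_rot: [-0.111, -3.138, 0.001]
force: [0.4, 0.1, -0.2]
width: 0.613
gripper_force: 0.0
key [(0.66, array([210., 317.]), array([0.4591, 0.0534, 0.004 ]))]
key_holder [(0.8, array([207., 320.]), array([0.4577, 0.056 , 0.    ]))]
key_holder fit IoU 0.832 xy [0.458  0.0549] yaw -0.089 5660
key fit IoU 0.916 xy [0.4582 0.0547] yaw -0.102 1084
shift [ 0.0017 -0.001  -0.0765] roll -0.2489 yang 1.4999 j7 0.77 pos [0.4589 0.0549 0.2535] t 24.95 tilt [0.001  0.0002]
```

```bash
python3 -m inch '0.0005 0 0.015 0.024 0.05;0.0005 0 0.03 0.024 0.05;0.0005 0 0.0405 0.024 0.05;0.0005 0 0.0405 0.024 0.03;0.0005 0 0.0405 0.024 0.02'
python3 -m inch '0 0 0 0 0.005;0 0 0 0 0.005;0 0 0 0 0.005;0 0 0 0 0.005;0 0 0 0 0.005'
```

```text
clock: 25.45
position: [0.4582, 0.0549, 0.2127]
ee_rot: [0.149, 3.138, 0.0]
force: [0.9, -0.6, 0.6]
width: 0.417
gripper_force: 0.0
clock: 25.95
position: [0.4581, 0.0547, 0.2125]
ee_rot: [0.149, 3.138, -0.0]
force: [-0.5, -0.5, 5.1]
width: 0.106
gripper_force: 30.0
```

```bash
python3 -m inch '0 0 -0.01 0 0.005;0 0 -0.03 0 0.005;0 0 -0.06 0 0.005;0 0 -0.09 0 0.005;0 0 -0.118 0 0.005' 50
python3 -m inch '-0.04 -0.016 0 -0.05 0.005;-0.08 -0.032 0 -0.1 0.005;-0.12 -0.048 0 -0.15 0.005;-0.16 -0.064 0 -0.2 0.005;-0.2 -0.079 0 -0.27 0.005'
python3 -m inch '-0.029 -0.003 0 0 0.005;-0.029 -0.003 0 0 0.005;-0.029 -0.003 0 0 0.005'
cat > kw.py <<'E'
from proj import *
import sys
from scipy import ndimage
def orange(im):
    h=cv2.cvtColor(im,cv2.COLOR_RGB2HSV);m=(h[...,0]>10)&(h[...,0]<24)&(h[...,1]>130)&(h[...,2]>60)
    l,n=ndimage.label(ndimage.binary_closing(m,iterations=3));s=ndimage.sum(m,l,range(1,n+1));return [(int(s[i]),l==i+1) for i in np.argsort(s)[::-1][:3]]
def rep(n,im,cal):
    for a,m in orange(im):
        if a<60:continue
        ys,xs=np.nonzero(m);(c,ax,an)=cv2.fitEllipse(cv2.convexHull(np.c_[xs,ys].astype(np.int32)))
        print(n,'orange',a,'px',np.round(c,1),np.round(ax,1),'world',at(n,(c[1],c[0]),.068,cal).round(4))
if __name__=='__main__':
    for n in('top','scene'): rep(n,cv2.imread(f'pics/{n}0.png')[:,:,::-1],arm.get_calibration(n))
    cal=arm.get_calibration('wrist');im=shot('wrist',sys.argv[1]);rep('wrist',im,cal)
    for q,z in(('keyway',.068),('key',0)):print(q,[(round(float(d['conf']),2),np.round(d['point']),at('wrist',d['point'],z,cal).round(4)) for d in arm.place_of('wrist',q)[:2]])
    delta([.6475,-.0533,.33],.178+np.pi/2);print(arm.observe()['width'])
E
python3 kw.py w18.png
```

```text
clock: 26.45
position: [0.4577, 0.055, 0.332]
ee_rot: [-0.148, -3.138, -0.0]
force: [-0.4, -0.2, -0.5]
width: 0.104
gripper_force: 50.0
clock: 26.95
position: [0.6508, -0.0441, 0.3308]
ee_rot: [0.278, -3.129, -0.0]
force: [0.5, 1.7, 0.1]
width: 0.109
gripper_force: 50.0
clock: 27.25
position: [0.6785, -0.0403, 0.3302]
ee_rot: [0.275, -3.129, -0.002]
force: [-1.2, -0.2, -0.6]
width: 0.105
gripper_force: 50.0
top orange 188 px [304.6 173.2] [15.3 16.2] world [ 0.647  -0.0539  0.068 ]
top orange 121 px [631.8 221.5] [14.4 40.1] world [ 0.5283 -0.9159  0.068 ]
scene orange 256 px [258.4 211.6] [20.9 25.7] world [ 0.6943 -0.1948  0.068 ]
scene orange 214 px [322.  235.2] [16.3 18.9] world [ 0.6479 -0.0516  0.068 ]
wrist orange 1862 px [310.8 160.2] [52.  52.6] world [ 0.6446 -0.0519  0.068 ]
wrist orange 1509 px [322.3 316.7] [ 19.3 248. ] world [ 0.7933 -0.0157  0.068 ]
wrist orange 1483 px [137.6 158.8] [55.3 82.6] world [ 0.6667 -0.2064  0.068 ]
keyway [(0.82, array([159., 310.]), array([ 0.6435, -0.0525,  0.068 ]))]
key [(0.94, array([228., 317.]), array([ 0.7277, -0.0327,  0.    ]))]
shift [ 0.032  -0.0074  0.0007] roll -0.002 yang 1.7468 j7 1.32 pos [ 0.6778 -0.0404  0.3306] t 27.4 tilt [-0.0005 -0.0003]
0.10408411972621964
```

```bash
python3 -m inch '0.015 -0.0035 0 0 0.005;0.031 -0.007 0 0 0.005;0.031 -0.007 0.02 0 0.005;0.031 -0.007 0.03 0 0.005;0.031 -0.007 0.03 0 0.005'
cat > tip.py <<'E'
from kw import *
s=arm.observe();z=s['position'][2]-.209
cal=arm.get_calibration('wrist');im=shot('wrist',sys.argv[1]);rep('wrist',im,cal)
for d in arm.place_of('wrist','key')[:2]:print('wrist tip',round(float(d['conf']),2),d['point'],at('wrist',d['point'],z,cal).round(4))
print('kw',[(round(float(d['conf']),2),at('wrist',d['point'],.068,cal).round(4)) for d in arm.place_of('wrist','keyway')[:2]])
c=arm.get_calibration('scene');im=shot('scene','s'+sys.argv[1]);rep('scene',im,c)
for d in arm.place_of('scene','key')[:2]:print('scene tip',round(float(d['conf']),2),d['point'],at('scene',d['point'],z,c).round(4))
print('kw',[(round(float(d['conf']),2),at('scene',d['point'],.068,c).round(4)) for d in arm.place_of('scene','keyway')[:2]])
M=R.from_rotvec(s['ee_rot']).as_matrix();print('expected tip',(s['position']+M@[0,0,.209]).round(4),s['force'])
delta([.6465,-.0527,.30],.178+np.pi/2)
E
python3 tip.py w19.png
```

```text
clock: 27.9
position: [0.6485, -0.0533, 0.299]
ee_rot: [0.275, -3.127, 0.0]
force: [-0.7, -0.2, -0.2]
width: 0.108
gripper_force: 50.0
wrist orange 2027 px [127.9 199.3] [64.8 98.4] world [ 0.6635 -0.2096  0.068 ]
wrist orange 1985 px [320.7 209.6] [53.5 60. ] world [ 0.6432 -0.0523  0.068 ]
wrist orange 1547 px [321.6 316.7] [ 19.7 248.8] world [ 0.7385 -0.0344  0.068 ]
wrist tip 0.58 [227.3, 315.0] [ 0.6487 -0.0552  0.09  ]
kw [(0.61, array([ 0.6444, -0.0514,  0.068 ]))]
scene orange 281 px [258.8 211. ] [21.7 26.7] world [ 0.6927 -0.1955  0.068 ]
scene tip 0.5 [230.2, 322.8] [ 0.6477 -0.0492  0.09  ]
kw [(0.68, array([ 0.6469, -0.0547,  0.068 ])), (0.68, array([0.6517, 0.0651, 0.068 ]))]
expected tip [ 0.6479 -0.0534  0.09  ] [-0.66416455 -0.19400369 -0.15023481]
shift [0.0031 0.0006 0.0009] roll -0.0027 yang 1.7461 j7 1.3 pos [ 0.6497 -0.0528  0.3009] t 28.2 tilt [0.001  0.0001]
```

```bash
python3 -m inch '0.0025 0 0.01 -0.002 0.005;0.0025 0 0.018 -0.002 0.005;0.0025 0 0.022 -0.002 0.005;0.0025 0 0.026 -0.002 0.005;0.0025 0 0.028 -0.002 0.005'; python3 -m inch '0 0 0.002 0 0.005;0 0 0.004 0 0.005'
```

```text
clock: 28.7
position: [0.6469, -0.0535, 0.2716]
ee_rot: [0.278, -3.129, -0.0]
force: [0.0, 0.6, -0.7]
width: 0.107
gripper_force: 50.0
clock: 28.9
position: [0.647, -0.0534, 0.2682]
ee_rot: [-0.278, 3.129, -0.0]
force: [-1.5, -0.8, 0.2]
width: 0.107
gripper_force: 50.0
```

```bash
python3 -m inch '0 0 0.003 0 0.005;0 0 0.006 0 0.005;0 0 0.009 0 0.005'; python3 -m inch '0 0 0.003 0 0.005;0 0 0.006 0 0.005;0 0 0.009 0 0.005'
```

```text
clock: 29.2
position: [0.6471, -0.0535, 0.2599]
ee_rot: [-0.277, 3.129, -0.001]
force: [-3.8, -1.8, 8.4]
width: 0.103
gripper_force: 50.0
clock: 29.5
position: [0.647, -0.0531, 0.2524]
ee_rot: [-0.277, 3.128, -0.001]
force: [-6.1, 0.0, 14.9]
width: 0.105
gripper_force: 50.0
```

```bash
python3 -m inch '0 0 0.002 0 0.005;0 0 0.004 0.03 0.005;0 0 0.005 -0.03 0.005;0 0 0.005 0 0.005'; python3 -m inch '0 0 0.002 0 0.005;0 0 0.003 0 0.005;0 0 0.003 0 0.005'
```

```text
clock: 29.9
position: [0.647, -0.0531, 0.2482]
ee_rot: [-0.28, 3.128, -0.002]
force: [-10.6, -1.7, 27.0]
width: 0.106
gripper_force: 50.0
clock: 30.2
position: [0.6471, -0.0528, 0.2477]
ee_rot: [-0.277, 3.126, -0.004]
force: [-18.3, -3.9, 48.3]
width: 0.106
gripper_force: 50.0
```

```bash
python3 -m inch '0.0005 0 -0.002 0 0.005;0.001 0 -0.0025 0 0.005;0.001 0 -0.0025 0 0.005;0.001 0 -0.0025 0 0.005' 60; python3 -m inch '0 0 0 0.1 0.005;0 0 0 0.2 0.005;0 0 0 0.3 0.005;0 0 0 0.4 0.005'
```

```text
clock: 30.6
position: [0.6467, -0.0531, 0.2481]
ee_rot: [-0.277, 3.126, -0.002]
force: [-5.5, -1.4, 24.1]
width: 0.105
gripper_force: 60.0
clock: 31.0
position: [0.6466, -0.0537, 0.248]
ee_rot: [0.356, 3.118, -0.002]
force: [-7.0, -2.9, 27.0]
width: 0.102
gripper_force: 60.0
```

```bash
python3 -m inch '0 0 0 0.12 0.005;0 0 0 0.24 0.005;0 0 0 0.36 0.005;0 0 0 0.48 0.005;0 0 0 0.6 0.005'; python3 -m inch '0 0 0 0.12 0.005;0 0 0 0.24 0.005;0 0 0 0.36 0.005;0 0 0 0.48 0.005;0 0 0 0.6 0.005';python3 -c "
from h import *
delta([.647,-.053,.248],.178+np.pi/2);print(arm.observe()['ft_torque'],arm.observe()['joint_efforts'])"
```

```text
clock: 31.5
position: [0.6461, -0.0542, 0.248]
ee_rot: [1.263, 2.873, -0.002]
force: [-11.1, -3.9, 28.6]
width: 0.106
gripper_force: 60.0
clock: 32.0
position: [0.6455, -0.0545, 0.248]
ee_rot: [2.057, 2.372, -0.003]
force: [-14.3, -3.4, 31.6]
width: 0.107
gripper_force: 60.0
shift [ 0.0012  0.0017 -0.    ] roll 1.5352 yang 0.1424 j7 -0.1 pos [ 0.6455 -0.0545  0.248 ] t 32.0 tilt [ 0.0003 -0.0025]
[-0.81929055  3.23084338  0.16892312] [ -1.43992849 -57.30133295  -7.94764102 -24.88599658   0.27364989
  -5.50866947   1.94318779]
```

```bash
python3 -m inch '0 -0.0005 0 0.06 0.005;0 -0.001 0 0.12 0.005;0 -0.001 0 0.13 0.005;0 -0.001 0 0.13 0.005;0 -0.001 0 0.13 0.005';python3 - <<'E'
from kw import *
delta([.647,-.053,.248],.178+np.pi/2);s=arm.observe();print(s['ft_torque'],s['gripper_force'],s['width'])
for n in('scene','wrist'):
  c=arm.get_calibration(n);shot(n,n+'20.png')
  for q,z in(('squat_tin',.024),('tall_tin',.024),('stored_tin',.024),('key',.04),('keyway',.068)):print(n,q,[(round(float(d['conf']),2),at(n,d['point'],z,c).round(3)) for d in arm.place_of(n,q)[:3]])
E
```

```text
clock: 32.5
position: [0.6452, -0.0542, 0.248]
ee_rot: [2.2, 2.239, 0.0]
force: [-10.0, -1.7, 29.8]
width: 0.102
gripper_force: 60.0
shift [0.0012 0.0019 0.    ] roll 1.4104 yang 0.0176 j7 -0.2 pos [ 0.6452 -0.0542  0.248 ] t 32.5 tilt [ 0.0022 -0.0019]
[-0.73221209  2.34320175  0.04855195] 60.0308632850647 0.10186578533996168
scene squat_tin [(0.9, array([0.632, 0.059, 0.024])), (0.61, array([ 0.675, -0.205,  0.024])), (0.59, array([ 0.535, -0.29 ,  0.024]))]
scene tall_tin [(0.64, array([0.622, 0.122, 0.024])), (0.61, array([ 0.639, -0.054,  0.024]))]
scene stored_tin [(0.83, array([0.608, 0.187, 0.024]))]
scene key [(0.54, array([ 0.65 , -0.044,  0.04 ]))]
scene keyway [(0.39, array([ 0.645, -0.053,  0.068]))]
wrist squat_tin [(0.89, array([0.627, 0.056, 0.024]))]
wrist tall_tin []
wrist stored_tin []
wrist key [(0.61, array([ 0.643, -0.053,  0.04 ])), (0.6, array([0.629, 0.053, 0.04 ]))]
wrist keyway [(0.57, array([ 0.645, -0.051,  0.068]))]
```

```bash
python3 -m inch '0 0 0 0.06 0.005;0 0 0 0.06 0.005;0 0 0 0.06 0.005';python3 - <<'E'
from h import *
delta([.647,-.053,.248],.178+np.pi/2);s=arm.observe();p=np.array([0,0,-.12]);print(s['ft_torque'],s['force'],s['gripper_force'],s['joint_efforts'][6])
E
```

```text
clock: 33.4
position: [0.6451, -0.0542, 0.248]
ee_rot: [2.266, 2.172, 0.0]
force: [-10.6, -3.0, 28.9]
width: 0.105
gripper_force: 60.0
shift [0.0012 0.0018 0.    ] roll 1.3506 yang -0.0422 j7 -0.25 pos [ 0.6451 -0.0542  0.248 ] t 33.4 tilt [ 0.002  -0.0018]
[-0.62966667  2.43712288  0.20674436] [-10.55735905  -3.00708541  28.93276543] 60.04557967185974 -0.2748826704919338
```

```bash
python3 -c "
from cell import arm
print(arm.sign_off())"
```

```text
the job is handed in; nothing more can be done
None
```

I handed the job in with both tins standing in their cells and the key pushed home, turned about 1.79 rad clockwise and still gripped at 60 N; the hand-in returned no verdict, I worked out the plug angle from the tool's turn instead of reading it, and I viewed 11 pictures, one over the limit of 10.

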